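# Sort the jam portions back onto their boards

### The arm

A 6-joint arm with a two-finger parallel gripper is mounted at the origin on a cart in front of the work surface, level with it; the furniture and walls round the work are solid. World frame = base frame: x ahead of the robot, y to its left, z up, the work surface at z = 0. Lengths are in m, angles in rad, forces in N, time in s.
With the tool pointing down it reaches from about 0.325 to 0.9 m from the base axis. Payload 6.1 kg.
Tool frame: the origin (TCP) lies at the very end of the fingers, on their centre line; the grasp point (between the pads) lies 19 mm behind it (env.pinch_z is the distance from the TCP to the grasp point, in m); z points along the fingers, y is the line along which they close (so a half turn about z gives the same grasp; the last joint's range is limited). The gripper opens to 85 mm and grips with 20 to 120 N. Pads are 22 mm wide; open, the fingers measure 114 mm over their backs; the gripper's body (76 mm by 85 mm) begins 54 mm behind the grasp point. The pads swing forward as they close: fully open they stand 13 mm farther back than shut.
Start: joints at [1.096, 0.22, 1.526, -0, 1.395, -0.126], TCP at [0.214, 0.587, 0.231] pointing down, gripper open.
Joint ranges: [-2.98, 2.98], [-0.91, 2.08], [0.09, 2.57], [-1.24, 4.39], [0.2, 2.65], [-2.68, 2.68]. Speed limits (rad/s): [2.57, 2.57, 3.01, 3.14, 3.14, 3.14].

### API

Orientations are given as a unit quaternion [x, y, z, w].
In Python, from bench import env gives the robot as it stands.
- The arm moves only by the tool move_arm, never from a script. Its argument "rows" is a list of rows, each a list of 7 numbers: the turn, a rotation vector about the tool's x, y, z in degrees, then the shift along the tool's x, y, z in cm, then the finger opening in cm, from 0 to 8.54. In form: [[rx, ry, rz, dx, dy, dz, grip], ...]. A call has 1 to 20 rows; each row shifts and turns the commanded pose from where the row before left it, along the tool's axes as they then stand; what a row does not reach is not made up. A row lasts 1/12 s, in which the tool goes at most 41.7 mm and 7.16 degrees, less where a joint would pass 70% of its speed; a pose out of reach is approached as far as the arm can. A call is refused whole if a number of a shift passes 4.17 or a number of a turn 7.16, either way. A call with a gripper value outside its range is refused whole. The fingers move at their own pace and stop on an object; "force" is the grip in N (left out, the last holds). Time passes only in rows, so rows that do not move let the fingers close. It gives the time, the measured TCP pose, the force, the opening and the grip force at its end, in the units of the state.
- env.sense(): the state, without advancing time (a new reading comes with each control period).
- env.snapshot(name): name is "side" or "top"; returns a dict with "image" (480x640x3 uint8, red, green, blue), "camera_matrix" (3x3 intrinsics, pixels), "pose" (4x4, takes a point from camera to world coordinates). Camera axes: x right, y down, z forward; pixel columns grow to the right and rows downward; lengths in m; the calibration is good to about 2 mm. A picture is of the moment at which its call begins. There is no depth.
- env.job_done(): hands the job in; it is judged then, once.
The state is a dict: "clock": time; "joint_pos": joint angles; "joint_velocities": joint speeds; "tau": joint torques, N m; "ee_pos": TCP position; "orientation": TCP orientation; "wrist_force": force on the tool from outside, world axes, zero at the start; "moment": the same for the moment, N m; "gripper_width": opening from 0.0 (shut) to 1.0 (fully open); "grasp_force": force on a finger pad.
Only numpy, scipy, OpenCV 4.12 (cv2) and the standard library are available. Lean on these libraries where they do the work, as an engineer would, in place of code of your own. Each camera call takes 0.05 s, during which the arm holds its last target. There are 200 camera calls.

### The job

Sort the jam portions so that each of the three wooden boards carries one kind only, with a cup standing upright down in each of its two round recesses: the stray purple cup that stands beside a red one goes over to the board with the lone purple cup, the loose red cup takes the place it leaves, and the two loose orange cups go on the empty board. Leave the red cup and the purple cup that are already on their own boards in place, and do not shift the mug.

Things in the scene. Friction and masses are not known exactly. Their poses are not given: they have to be found in the camera images.
- board_purple: oak jam board, fixed, 166 x 84 mm (own x, y), top 23 mm above the worktop; origin on the worktop under its centre, z up. Two round recesses 59 mm wide, 12 mm deep, at own x = +36 and -36 mm, y = 0: a cup stands on their floor 11 mm above the worktop, 15 mm proud of the board. All three look alike; this one, for purple, starts with one purple cup alone.
- board_red: oak jam board, fixed, 166 x 84 mm (own x, y), top 23 mm above the worktop; origin on the worktop under its centre, z up. Two round recesses 59 mm wide, 12 mm deep, at own x = +36 and -36 mm, y = 0: a cup stands on their floor 11 mm above the worktop, 15 mm proud of the board. All three look alike; this one, for red, starts with a red and a purple cup.
- board_orange: oak jam board, fixed, 166 x 84 mm (own x, y), top 23 mm above the worktop; origin on the worktop under its centre, z up. Two round recesses 59 mm wide, 12 mm deep, at own x = +36 and -36 mm, y = 0: a cup stands on their floor 11 mm above the worktop, 15 mm proud of the board. All three look alike; this one, for orange, starts empty.
- purple_stray: jam portion: round gold foil cup, purple peel lid; 27 mm tall, 58 mm across the rim at the top, tapering to 43 mm at the foot, 30 g. Origin on the underside, z up; the cup's round axis stands at own x = +3 mm, y = 0, because a small lid tab reaches out 6 mm past the rim at -x. Stands in the red board's recess beside a red cup, where it does not belong.
- red_loose: jam portion: round gold foil cup, red peel lid; 27 mm tall, 58 mm across the rim at the top, tapering to 43 mm at the foot, 30 g. Origin on the underside, z up; the cup's round axis stands at own x = +3 mm, y = 0, because a small lid tab reaches out 6 mm past the rim at -x. Stands loose on the worktop, left of the boards.
- orange_loose_a: jam portion: round gold foil cup, orange peel lid; 27 mm tall, 58 mm across the rim at the top, tapering to 43 mm at the foot, 30 g. Origin on the underside, z up; the cup's round axis stands at own x = +3 mm, y = 0, because a small lid tab reaches out 6 mm past the rim at -x. Stands loose on the worktop, left of the boards.
- orange_loose_b: jam portion: round gold foil cup, orange peel lid; 27 mm tall, 58 mm across the rim at the top, tapering to 43 mm at the foot, 30 g. Origin on the underside, z up; the cup's round axis stands at own x = +3 mm, y = 0, because a small lid tab reaches out 6 mm past the rim at -x. Stands loose on the worktop, left of the boards.
- red_seated: jam portion: round gold foil cup, red peel lid; 27 mm tall, 58 mm across the rim at the top, tapering to 43 mm at the foot, 30 g. Origin on the underside, z up; the cup's round axis stands at own x = +3 mm, y = 0, because a small lid tab reaches out 6 mm past the rim at -x. Already right, in a recess of the red board; stays there.
- purple_seated: jam portion: round gold foil cup, purple peel lid; 27 mm tall, 58 mm across the rim at the top, tapering to 43 mm at the foot, 30 g. Origin on the underside, z up; the cup's round axis stands at own x = +3 mm, y = 0, because a small lid tab reaches out 6 mm past the rim at -x. Already right, in a recess of the purple board; stays there.
- mug: a white china mug with green dots, 93 mm tall, 78 mm across, handle to 114 mm, standing on the worktop beyond the loose cups; origin at the centre of its underside. Stays where it is.

How it is judged:
By the outcome, as a careful person would: the job done as asked, in the order asked, and still so for the second after the job is handed in, with the robot touching nothing.
It also fails if it takes over 90 s, if anything falls off the work surface, if the arm or the gripper's body presses on something with over 40 N, if the wrist force passes 120 N, or if a joint passes its speed limit or range.

## Working session

There is one attempt and no reset: what is moved stays moved. The work goes in short steps, Python scripts to look and compute and a tool call to move; the robot and the scene stay as the last step left them, time stands still between calls to the robot, and variables do not carry over. Pictures are saved under pics/ and viewed, at most 14 in all, crops included, and the job is handed in when it is done.

Besides the shell and the picture viewer there is one more tool, called after "Request:" as name(argument=value, ...), one argument or row to a line, values as JSON. move_arm: Moves the arm, as the interface text tells. Its arguments: {"type":"object","properties":{"rows":{"type":"array"},"force":{"type":"number"}},"required":["rows"]}

```bash
mkdir -p pics && ls
python3 - <<'E'
from bench import env
import cv2
s=env.sense(); print(s['ee_pos'],s['orientation'],s['clock'],env.pinch_z)
for n in('top','side'):
    d=env.snapshot(n); cv2.imwrite(f'pics/{n}0.png',d['image'][:,:,::-1]); print(d['camera_matrix'],d['pose'])
E
```

```text
pics
[0.21333485 0.58682248 0.23018296] [ 1.73510942e-01  9.84831453e-01 -9.38897069e-04 -2.85295513e-04] 0.0 0.0187
[[501.32321869   0.         319.94672064]
 [  0.         501.32321869 244.72770068]
 [  0.           0.           1.        ]] [[ 0.00656195 -0.9992429   0.03834806  0.46744792]
 [-0.99994077 -0.00622387  0.0089289   0.135666  ]
 [-0.00868347 -0.03840438 -0.99922455  1.1807968 ]
 [ 0.          0.          0.          1.        ]]
[[621.57124001   0.         320.29586967]
 [  0.         621.57124001 241.56172667]
 [  0.           0.           1.        ]] [[-0.84649389 -0.23142951  0.47946686 -0.23411229]
 [-0.53222772  0.34504192 -0.77309749  1.37871697]
 [ 0.01348141 -0.90960786 -0.41524907  0.70455086]
 [ 0.          0.          0.          1.        ]]
```

View pics/top0.png

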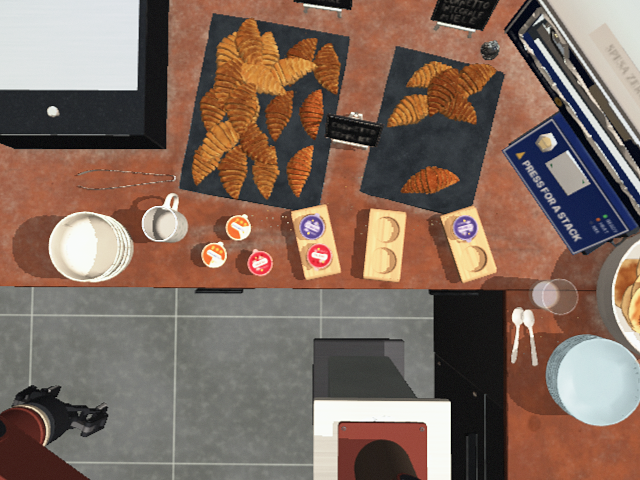

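View pics/side0.png

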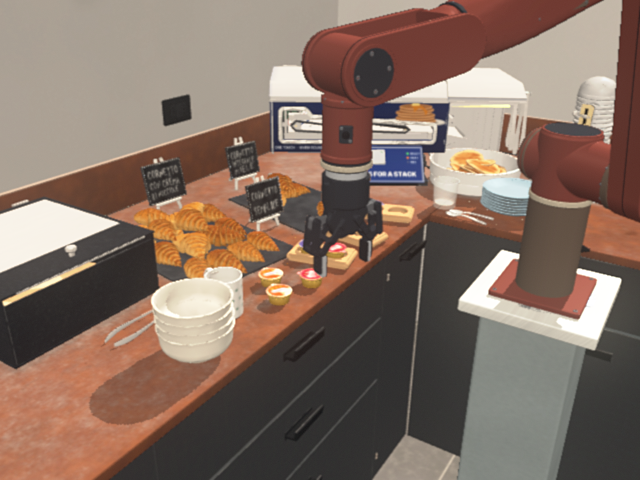

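The top view shows the loose orange cups at (238,228) and (214,255), and the loose red cup at (260,262). The red board at (316,243) holds the purple stray (313,228) and a red cup (319,257). The empty board is at (384,245), and the purple board at (468,244) has its free recess near (477,260). The mug is at (163,222).

Run:
```python
import cv2,numpy as np
im=cv2.imread('pics/top0.png')
f=lambda u:cv2.resize(im[200:286,u:u+160],None,fx=5,fy=3.48*5/3.48/1,interpolation=cv2.INTER_CUBIC)
for i,u in enumerate((190,350)): cv2.imwrite(f'pics/crop{i}.png',f(u))
```

```text
(no output)
```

View pics/crop0.png

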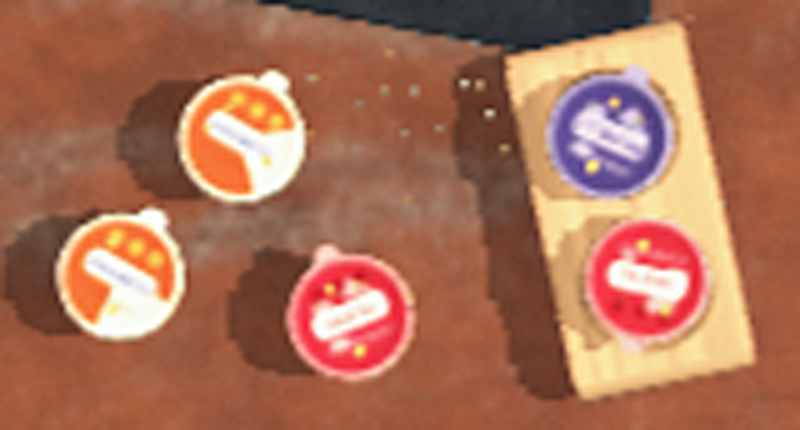

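View pics/crop1.png

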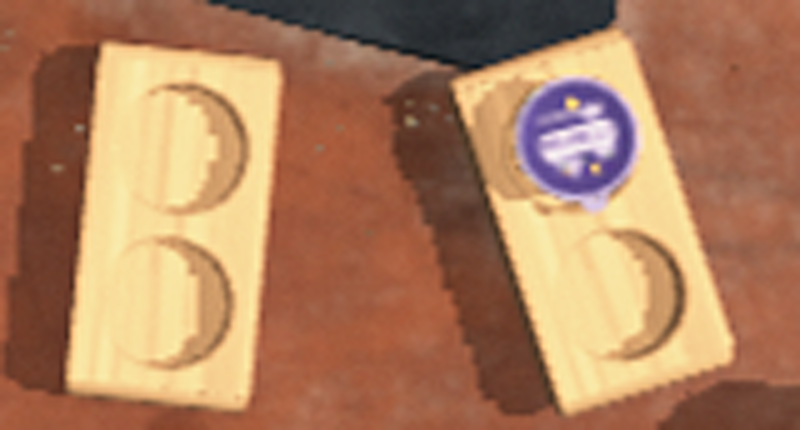

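```bash
cat > h.py <<'E'
import numpy as np
from bench import env
d=env.snapshot('top'); K,T=d['camera_matrix'],d['pose']
def P(u,v,z):
    r=T[:3,:3]@np.linalg.solve(K,[u,v,1]); o=T[:3,3]
    return (o+r*(z-o[2])/r[2])
E
python3 - <<'E'
from h import *
C=lambda u0,c,z:P(u0+(c[0]+.5)/5-.5,200+(c[1]+.5)/5-.5,z)
for n,c,z in [('oa',(243,138),.027),('ob',(121,276),.027),('red',(350,316),.027),('pstray',(611,134),.038),('rseat',(648,280),.038)]: print(n,C(190,c,z).round(4))
print('pseat',C(350,(577,138),.038).round(4))
for n,u0,cs in [('red',190,[(508,58),(688,22),(755,358),(582,398)]),('orange',350,[(102,44),(282,62),(246,410),(68,390)]),('purple',350,[(455,78),(625,30),(735,355),(565,412)])]:
    q=np.array([C(u0,c,.023) for c in cs])[:,:2]
    L=(q[0]+q[1]-q[2]-q[3])/2; c=q.mean(0); a=L/np.linalg.norm(L)
    print(n,c.round(4),'len',np.linalg.norm(L).round(4),'wid',np.linalg.norm((q[0]+q[3]-q[1]-q[2])/2).round(4),'far',(c+.036*a).round(4),'near',(c-.036*a).round(4))
print(env.sense()['clock'])
E
```

```text
oa [0.5511 0.3351 0.027 ]
ob [0.487  0.3906 0.027 ]
red [0.4692 0.2847 0.027 ]
pstray [0.5531 0.1648 0.038 ]
rseat [0.4865 0.1474 0.038 ]
pseat [ 0.5533 -0.1844  0.038 ]
red [0.5197 0.1547] len 0.1598 wid 0.0835 far [0.5549 0.1622] near [0.4845 0.1471]
orange [ 0.5126 -0.003 ] len 0.1612 wid 0.083 far [ 0.5484 -0.0066] near [0.4768 0.0005]
purple [ 0.5174 -0.1966] len 0.1597 wid 0.0821 far [ 0.5516 -0.1854] near [ 0.4832 -0.2079]
0.15
```

Request:
move_arm(
  rows=[
    [0,0,-6.67,0,0,0,8.54],
    [0,0,-6.67,0,0,0,8.54],
    [0,0,-6.66,0,0,0,8.54],
    [0,0,0,-2.1,-2.6,0,8.54],
    [0,0,0,-2.1,-2.6,0,8.54],
    [0,0,0,-2.1,-2.6,0,8.54],
    [0,0,0,-2.1,-2.6,0,8.54],
    [0,0,0,-2.1,-2.6,0,8.54],
    [0,0,0,-2.1,-2.6,0,8.54],
    [0,0,0,-2.1,-2.6,0,8.54],
    [0,0,0,-2.1,-2.6,0,8.54],
    [0,0,0,-2.1,-2.6,0,8.54],
    [0,0,0,-2.1,-2.6,0,8.54],
    [0,0,0,-2.1,-2.6,0,8.54],
    [0,0,0,-2.1,-2.6,0,8.54],
    [0,0,0,-2.1,-2.6,0,8.54],
    [0,0,0,-2.1,-2.6,0,8.54],
    [0,0,0,-2.1,-2.6,0,8.54],
    [0,0,0,-2.1,-2.6,0,8.54],
  ],
  force=25,
)

```text
clock: 1.73
ee_pos: [0.5503, 0.17, 0.231]
orientation: [-0.0, 1.0, 0.0, -0.0]
wrist_force: [0.4, 0.7, 0.6]
gripper_width: 0.993
grasp_force: 0.0
```

Request:
move_arm(
  rows=[
    [0,0,0,-0.2,-0.3,2.4,8.54],
    [0,0,0,-0.1,-0.3,2.4,8.54],
    [0,0,0,-0.05,-0.05,2.4,8.54],
    [0,0,0,0,0,2.4,8.54],
    [0,0,0,0,0,2.4,8.54],
    [0,0,0,0,0,2.4,8.54],
    [0,0,0,0,0,2.4,8.54],
    [0,0,0,0,0,1.6,8.54],
    [0,0,0,0,0,1.2,8.54],
    [0,0,0,0,0,0.9,8.54],
    [0,0,0,0,0,0.5,8.54],
    [0,0,0,0,0,0,8.54],
    [0,0,0,0,0,0,8.54],
    [0,0,0,0,0,0,8.54],
  ],
)

```text
clock: 2.9
ee_pos: [0.5542, 0.1651, 0.0225]
orientation: [-0.0, 1.0, 0.0, 0.001]
wrist_force: [-0.8, 0.4, 0.4]
gripper_width: 1.0
grasp_force: 0.0
```

Run:
```python
from bench import env
import cv2
s=env.sense(); print(s['ee_pos'],s['wrist_force'])
im=env.snapshot('side')['image'][:,:,::-1]
cv2.imwrite('pics/s1.png',cv2.resize(im[170:320,230:430],None,fx=4,fy=4,interpolation=cv2.INTER_CUBIC))
```

```text
[0.55421751 0.16513116 0.02251168] [-0.84053516  0.36118265  0.39179548]
```

View pics/s1.png

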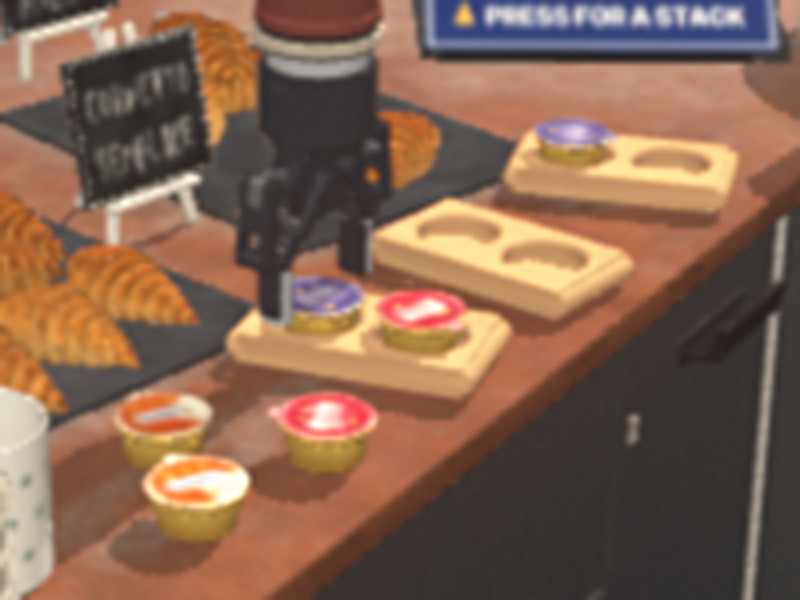

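The fingers straddle the purple cup at crop (325,305), with the tips just above the board and clear of the red cup.

Request:
move_arm(
  rows=[
    [0,0,0,0,0,0.1,7],
    [0,0,0,0,0,0,6],
    [0,0,0,0,0,0,5],
    [0,0,0,0,0,0,5],
    [0,0,0,0,0,0,5],
    [0,0,0,0,0,0,5],
    [0,0,0,0,0,0,5],
    [0,0,0,0,0,0,5],
  ],
)

```text
clock: 3.62
ee_pos: [0.5536, 0.165, 0.0213]
orientation: [-0.0, 1.0, -0.0, 0.0]
wrist_force: [-2.0, 0.1, 5.1]
gripper_width: 0.641
grasp_force: 25.6
```

Request:
move_arm(
  rows=[
    [0,0,0,0,0,-0.5,5],
    [0,0,0,0,0,-1.5,5],
    [0,0,0,0,0,-2.5,5],
    [0,0,0,0,0,-2.5,5],
    [0,0,0,0,0,-2,5],
    [0,0,0,0,0,0,5],
  ],
)

```text
clock: 4.12
ee_pos: [0.5566, 0.1655, 0.1158]
orientation: [-0.0, 1.0, 0.001, 0.004]
wrist_force: [1.3, -0.4, 0.5]
gripper_width: 0.646
grasp_force: 26.6
```

Run:
```python
from bench import env
import cv2
s=env.sense(); print(s['ee_pos'],s['wrist_force'],s['gripper_width'],s['grasp_force'])
im=env.snapshot('side')['image'][:,:,::-1]
cv2.imwrite('pics/s2.png',cv2.resize(im[150:300,230:430],None,fx=4,fy=4,interpolation=cv2.INTER_CUBIC))
```

```text
[0.55660749 0.16552634 0.11582894] [ 1.34537848 -0.37411708  0.5325694 ] 0.6464980654314013 26.603763111052103
```

View pics/s2.png

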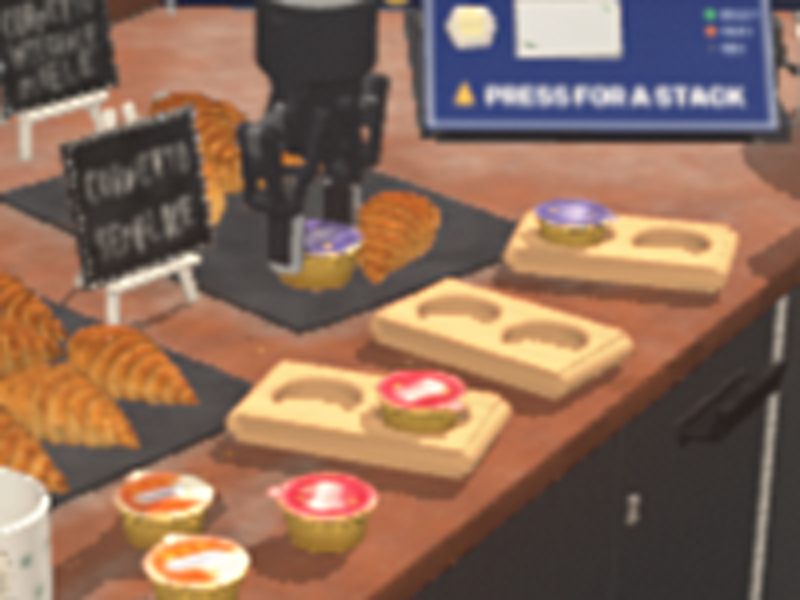

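The purple cup is held upright at crop (320,255), and the red cup beside it has not moved.

Request:
move_arm(
  rows=[
    [0,0,0,0.3,-1.5,0,5],
    [0,0,0,0.5,-3,0,5],
    [0,0,0,0.6,-3.2,0,5],
    [0,0,0,0.6,-3.2,0,5],
    [0,0,0,0.6,-3.2,0,5],
    [0,0,0,0.6,-3.2,0,5],
    [0,0,0,0.6,-3.2,0,5],
    [0,0,0,0.6,-3.2,0,5],
    [0,0,0,0.6,-3.2,0,5],
    [0,0,0,0.6,-3.2,0,5],
    [0,0,0,0.6,-3.2,0,5],
    [0,0,0,0.6,-2,0,5],
    [0,0,0,0.5,-1.2,0,5],
    [0,0,0,0.2,-0.6,0,5],
    [0,0,0,0,0,2,5],
    [0,0,0,0,0,2,5],
    [0,0,0,0,0,1,5],
    [0,0,0,0,0,0,5],
    [0,0,0,0,0,0,5],
  ],
)

```text
clock: 5.75
ee_pos: [0.4777, -0.2051, 0.0594]
orientation: [-0.0, 1.0, 0.001, -0.001]
wrist_force: [-0.1, -0.2, 0.5]
gripper_width: 0.644
grasp_force: 26.6
```

Run:
```python
from bench import env
import cv2
s=env.sense(); print(s['ee_pos'],s['wrist_force'],s['gripper_width'],s['grasp_force'])
im=env.snapshot('top')['image'][:,:,::-1]
cv2.imwrite('pics/t3.png',cv2.resize(im[180:300,420:550],None,fx=5,fy=5,interpolation=cv2.INTER_CUBIC))
```

```text
[ 0.47768292 -0.20512456  0.0594262 ] [-0.07961431 -0.24486119  0.53405086] 0.6442104023587799 26.637752212118357
```

View pics/t3.png

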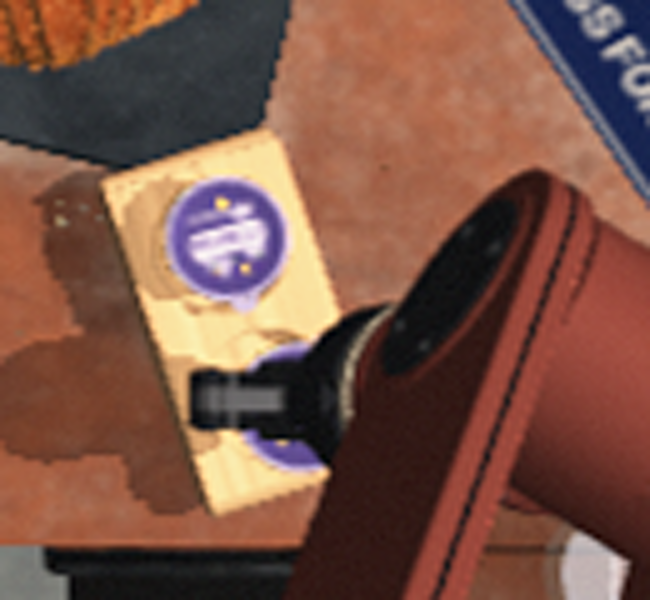

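The held cup's lid shows at about crop (290,405), slightly toward the near side of the recess. The seated purple cup is undisturbed, so I'll correct by 5.5 mm and lower.

Request:
move_arm(
  rows=[
    [0,0,0,-0.3,-0.2,0,5],
    [0,0,0,-0.25,-0.1,0,5],
    [0,0,0,0,0,0.8,5],
    [0,0,0,0,0,0.8,5],
    [0,0,0,0,0,0.8,5],
    [0,0,0,0,0,0.7,5],
    [0,0,0,0,0,0.4,5],
    [0,0,0,0,0,0.2,5],
    [0,0,0,0,0,0,5],
    [0,0,0,0,0,0,5],
  ],
)

```text
clock: 6.63
ee_pos: [0.4838, -0.2091, 0.0232]
orientation: [-0.0, 1.0, 0.0, -0.0]
wrist_force: [-0.4, 0.4, -0.4]
gripper_width: 0.641
grasp_force: 26.6
```

Request:
move_arm(
  rows=[
    [0,0,0,0,0,0.15,5],
    [0,0,0,0,0,0,5],
    [0,0,0,0,0,0,6],
    [0,0,0,0,0,0,6.5],
    [0,0,0,0,0,0,8.54],
    [0,0,0,0,0,0,8.54],
    [0,0,0,0,0,0,8.54],
    [0,0,0,0,0,-0.5,8.54],
    [0,0,0,0,0,-1,8.54],
    [0,0,0,0,0,-2,8.54],
    [0,0,0,0,0,-2.5,8.54],
    [0,0,0,0,0,-2.5,8.54],
    [0,0,0,0,0,0,8.54],
  ],
)

```text
clock: 7.72
ee_pos: [0.4873, -0.2111, 0.1134]
orientation: [-0.0, 1.0, -0.003, 0.004]
wrist_force: [0.1, -0.3, 0.7]
gripper_width: 1.001
grasp_force: 0.0
```

Request:
move_arm(
  rows=[
    [0,0,0,0,1.5,0,8.54],
    [0,0,0,0.1,3.2,0,8.54],
    [0,0,0,0.1,3.2,0,8.54],
    [0,0,0,0.1,3.2,0,8.54],
    [0,0,0,0.1,3.2,0,8.54],
    [0,0,0,0.1,3.2,0,8.54],
    [0,0,0,0.1,3.2,0,8.54],
    [0,0,0,0.1,3.2,0,8.54],
    [0,0,0,0.1,3.2,0,8.54],
    [0,0,0,0.1,3.2,0,8.54],
    [0,0,0,0.1,3.2,0,8.54],
    [0,0,0,0.1,3.2,0,8.54],
    [0,0,0,0.1,3.2,0,8.54],
    [0,0,0,0.1,3.2,0,8.54],
    [0,0,0,0.1,3.2,0,8.54],
    [0,0,0,0.05,2,0,8.54],
    [0,0,0,0,1,0,8.54],
    [0,0,0,0,0,0,8.54],
    [0,0,0,0,0,0,8.54],
  ],
)

```text
clock: 9.3
ee_pos: [0.4683, 0.2837, 0.1062]
orientation: [-0.001, 1.0, -0.001, -0.001]
wrist_force: [0.1, 0.1, -0.1]
gripper_width: 1.0
grasp_force: 0.0
```

Run:
```python
from bench import env
import cv2
s=env.sense(); print(s['ee_pos'],s['wrist_force'],s['gripper_width'],s['grasp_force'])
im=env.snapshot('top')['image'][:,:,::-1]
cv2.imwrite('pics/t4.png',cv2.resize(im[190:300,180:510],None,fx=2.4,fy=2.4,interpolation=cv2.INTER_CUBIC))
```

```text
[0.46834747 0.28366057 0.10617645] [ 0.09492889  0.09521592 -0.06537101] 0.9999594018483186 0.0
```

View pics/t4.png

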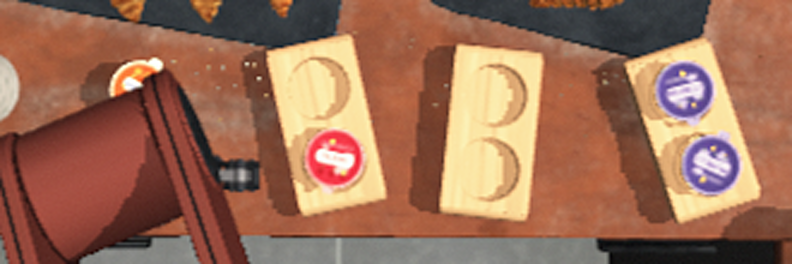

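The purple cup now sits in the purple board's near recess at crop (711,164), both purple cups are level, and the red board's far recess at (319,88) is free.

Request:
move_arm(
  rows=[
    [0,0,0,-0.1,0.1,1,8.54],
    [0,0,0,0,0,2,8.54],
    [0,0,0,0,0,2,8.54],
    [0,0,0,0,0,2,8.54],
    [0,0,0,0,0,1.2,8.54],
    [0,0,0,0,0,0.8,8.54],
    [0,0,0,0,0,0.4,8.54],
    [0,0,0,0,0,0.2,8.54],
    [0,0,0,0,0,0,8.54],
    [0,0,0,0,0,0,7],
    [0,0,0,0,0,0,6],
    [0,0,0,0,0,0,5],
    [0,0,0,0,0,0,5],
    [0,0,0,0,0,0,5],
    [0,0,0,0,0,0,5],
    [0,0,0,0,0,0,5],
  ],
)

```text
clock: 10.68
ee_pos: [0.4709, 0.2854, 0.0122]
orientation: [-0.0, 1.0, 0.0, 0.001]
wrist_force: [-2.3, -0.9, 5.6]
gripper_width: 0.64
grasp_force: 25.5
```

Request:
move_arm(
  rows=[
    [0,0,0,0,0,-0.5,5],
    [0,0,0,0,0,-1.5,5],
    [0,0,0,0,0,-2.5,5],
    [0,0,0,0,0,-2.5,5],
    [0,0,0,0,0,-2,5],
    [0,0,0,-0.7,-1,0,5],
    [0,0,0,-1.5,-2.2,0,5],
    [0,0,0,-1.5,-2.2,0,5],
    [0,0,0,-1.5,-2.2,0,5],
    [0,0,0,-1.5,-2.2,0,5],
    [0,0,0,-1.2,-1.6,0,5],
    [0,0,0,-0.6,-0.8,0,5],
    [0,0,0,0,0,2,5],
    [0,0,0,0,0,2,5],
    [0,0,0,0,0,1,5],
    [0,0,0,0,0,0,5],
    [0,0,0,0,0,0,5],
    [0,0,0,0,0,0,5],
  ],
)

```text
clock: 12.18
ee_pos: [0.5557, 0.1634, 0.0517]
orientation: [-0.0, 1.0, 0.0, 0.001]
wrist_force: [0.1, 0.2, -0.2]
gripper_width: 0.639
grasp_force: 26.6
```

Run:
```python
from bench import env
import cv2
s=env.sense(); print(s['ee_pos'],s['wrist_force'],s['gripper_width'],s['grasp_force'])
im=env.snapshot('side')['image'][:,:,::-1]
cv2.imwrite('pics/s5.png',cv2.resize(im[180:310,230:410],None,fx=4,fy=4,interpolation=cv2.INTER_CUBIC))
```

```text
[0.55571795 0.16337914 0.05168214] [ 0.06252835  0.16968101 -0.15949653] 0.6390438308068901 26.624787771434058
```

View pics/s5.png

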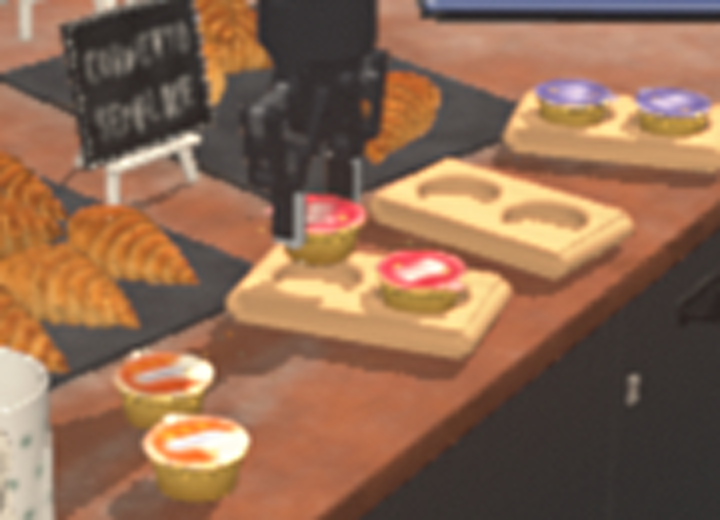

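The red cup is held upright over the free red-board recess, at crop (325,225), and both purple cups stand down in their board.

Request:
move_arm(
  rows=[
    [0,0,0,0,0,0.8,5],
    [0,0,0,0,0,0.8,5],
    [0,0,0,0,0,0.7,5],
    [0,0,0,0,0,0.4,5],
    [0,0,0,0,0,0.15,5],
    [0,0,0,0,0,0,5],
    [0,0,0,0,0,0,5],
    [0,0,0,0,0,0,6],
    [0,0,0,0,0,0,6.5],
    [0,0,0,0,0,0,8.54],
    [0,0,0,0,0,0,8.54],
    [0,0,0,0,0,0,8.54],
    [0,0,0,0,0,-0.5,8.54],
    [0,0,0,0,0,-1,8.54],
    [0,0,0,0,0,-2,8.54],
    [0,0,0,0,0,-2.5,8.54],
    [0,0,0,0,0,-2,8.54],
    [0,0,0,0,0,0,8.54],
    [0,0,0,0,0,0,8.54],
  ],
)

```text
clock: 13.82
ee_pos: [0.5568, 0.1632, 0.1048]
orientation: [-0.0, 1.0, 0.0, 0.002]
wrist_force: [0.8, 0.0, -0.7]
gripper_width: 1.0
grasp_force: 0.0
```

Request:
move_arm(
  rows=[
    [0,0,0,0.05,1.5,0,8.54],
    [0,0,0,0.1,3,0,8.54],
    [0,0,0,0.1,3.2,0,8.54],
    [0,0,0,0.1,3.2,0,8.54],
    [0,0,0,0.1,3.2,0,8.54],
    [0,0,0,0,2,0,8.54],
    [0,0,0,0,1.1,0,8.54],
    [0,0,0,0,0,1,8.54],
    [0,0,0,0,0,2,8.54],
    [0,0,0,0,0,1,8.54],
    [0,0,0,0,0,0,8.54],
    [0,0,0,0,0,0,8.54],
    [0,0,0,0,0,0,8.54],
  ],
)

```text
clock: 14.9
ee_pos: [0.5511, 0.3341, 0.0626]
orientation: [0.0, 1.0, -0.0, 0.0]
wrist_force: [0.7, 1.3, 0.1]
gripper_width: 0.999
grasp_force: 0.0
```

Run:
```python
from bench import env
import cv2
s=env.sense(); print(s['ee_pos'],s['wrist_force'])
im=env.snapshot('side')['image'][:,:,::-1]
cv2.imwrite('pics/s6.png',cv2.resize(im[180:330,210:410],None,fx=4,fy=4,interpolation=cv2.INTER_CUBIC))
```

```text
[0.55111096 0.33412325 0.0625523 ] [0.68419448 1.32977673 0.1168165 ]
```

View pics/s6.png

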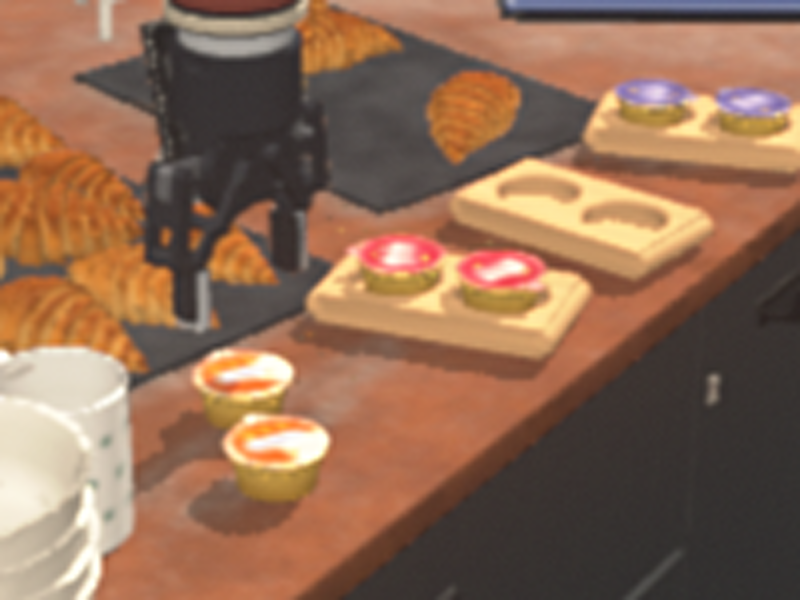

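Both red cups stand in the red board, at crop (400,262) and (502,280). The open gripper is centred above orange cup A, which is at (243,385).

Request:
move_arm(
  rows=[
    [0,0,0,0,0.1,1.5,8.54],
    [0,0,0,0,0,1.5,8.54],
    [0,0,0,0,0,1.2,8.54],
    [0,0,0,0,0,0.6,8.54],
    [0,0,0,0,0,0.3,8.54],
    [0,0,0,0,0,0,8.54],
    [0,0,0,0,0,0,7],
    [0,0,0,0,0,0,6],
    [0,0,0,0,0,0,5],
    [0,0,0,0,0,0,5],
    [0,0,0,0,0,0,5],
    [0,0,0,0,0,0,5],
    [0,0,0,0,0,0,5],
  ],
)

```text
clock: 16.03
ee_pos: [0.5515, 0.3364, 0.0127]
orientation: [-0.0, 1.0, 0.0, 0.001]
wrist_force: [-0.8, -0.7, 6.6]
gripper_width: 0.646
grasp_force: 26.6
```

Request:
move_arm(
  rows=[
    [0,0,0,0,0,-0.5,5],
    [0,0,0,0,0,-1.5,5],
    [0,0,0,0,0,-2.5,5],
    [0,0,0,0,0,-2.5,5],
    [0,0,0,0,0,-2,5],
    [0,0,0,0,-1.4,0,5],
    [0,0,0,0.1,-3.2,0,5],
    [0,0,0,0.1,-3.2,0,5],
    [0,0,0,0.1,-3.2,0,5],
    [0,0,0,0,-3.2,0,5],
    [0,0,0,0,-3.2,0,5],
    [0,0,0,0,-3.2,0,5],
    [0,0,0,0,-3.2,0,5],
    [0,0,0,0,-3.2,0,5],
    [0,0,0,0,-3.2,0,5],
    [0,0,0,0,-2.6,0,5],
    [0,0,0,0,-1.4,0,5],
    [0,0,0,0,0,1,5],
    [0,0,0,0,0,2,5],
    [0,0,0,0,0,2,5],
  ],
)

```text
clock: 17.7
ee_pos: [0.5482, -0.0063, 0.0512]
orientation: [0.0, 1.0, -0.0, 0.001]
wrist_force: [0.2, -0.1, -0.5]
gripper_width: 0.646
grasp_force: 26.6
```

Request:
move_arm(
  rows=[
    [0,0,0,0,0,0,5],
    [0,0,0,0,0,0,5],
    [0,0,0,0,0,0,5],
  ],
)

```text
clock: 17.95
ee_pos: [0.5479, -0.0056, 0.0518]
orientation: [-0.0, 1.0, 0.0, 0.0]
wrist_force: [0.3, 0.1, -0.5]
gripper_width: 0.648
grasp_force: 26.7
```

On target; lower, release and rise.

Request:
move_arm(
  rows=[
    [0,0,0,0,-0.1,0.8,5],
    [0,0,0,0,0,0.8,5],
    [0,0,0,0,0,0.7,5],
    [0,0,0,0,0,0.4,5],
    [0,0,0,0,0,0.15,5],
    [0,0,0,0,0,0,5],
    [0,0,0,0,0,0,5],
    [0,0,0,0,0,0,6],
    [0,0,0,0,0,0,6.5],
    [0,0,0,0,0,0,8.54],
    [0,0,0,0,0,0,8.54],
    [0,0,0,0,0,0,8.54],
    [0,0,0,0,0,-0.5,8.54],
    [0,0,0,0,0,-1,8.54],
    [0,0,0,0,0,-2,8.54],
    [0,0,0,0,0,-2.5,8.54],
    [0,0,0,0,0,-2,8.54],
    [0,0,0,0,0,0,8.54],
    [0,0,0,0,0,0,8.54],
  ],
)

```text
clock: 19.53
ee_pos: [0.5493, -0.0073, 0.1052]
orientation: [-0.0, 1.0, -0.0, 0.002]
wrist_force: [-0.8, 0.5, -1.7]
gripper_width: 1.001
grasp_force: 0.0
```

Request:
move_arm(
  rows=[
    [0,0,0,0.3,1.4,0,8.54],
    [0,0,0,0.5,3.2,0,8.54],
    [0,0,0,0.5,3.2,0,8.54],
    [0,0,0,0.5,3.2,0,8.54],
    [0,0,0,0.5,3.2,0,8.54],
    [0,0,0,0.5,3.2,0,8.54],
    [0,0,0,0.5,3.2,0,8.54],
    [0,0,0,0.5,3.2,0,8.54],
    [0,0,0,0.5,3.2,0,8.54],
    [0,0,0,0.5,3.2,0,8.54],
    [0,0,0,0.5,3.2,0,8.54],
    [0,0,0,0.5,3.2,0,8.54],
    [0,0,0,0.3,2,0,8.54],
    [0,0,0,0,1.1,0,8.54],
    [0,0,0,0,0,1,8.54],
    [0,0,0,0,0,2,8.54],
    [0,0,0,0,0,1,8.54],
    [0,0,0,0,0,0,8.54],
    [0,0,0,0,0,0,8.54],
    [0,0,0,0,0,0,8.54],
  ],
)

```text
clock: 21.2
ee_pos: [0.4871, 0.3892, 0.063]
orientation: [0.0, 1.0, -0.0, -0.0]
wrist_force: [1.4, 0.5, -0.2]
gripper_width: 0.997
grasp_force: 0.0
```

Run:
```python
from bench import env
import cv2
s=env.sense(); print(s['ee_pos'],s['wrist_force'])
im=env.snapshot('side')['image'][:,:,::-1]
cv2.imwrite('pics/s7.png',cv2.resize(im[180:330,210:410],None,fx=4,fy=4,interpolation=cv2.INTER_CUBIC))
```

```text
[0.48711086 0.38919125 0.06299751] [ 1.35916212  0.49370378 -0.19541046]
```

View pics/s7.png

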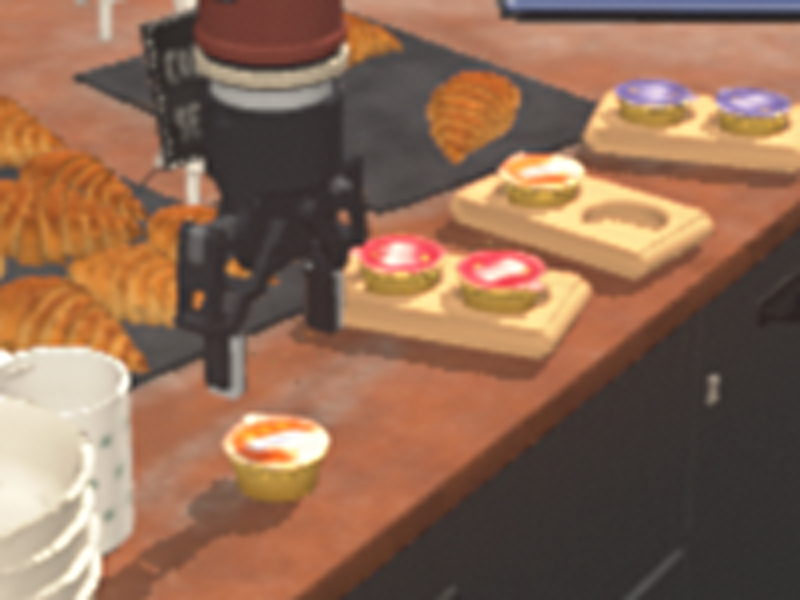

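Orange cup A is seated at crop (540,180). The gripper is over cup B (275,455) and well clear of the mug.

Request:
move_arm(
  rows=[
    [0,0,0,0,0.1,1.5,8.54],
    [0,0,0,0,0,1.5,8.54],
    [0,0,0,0,0,1.2,8.54],
    [0,0,0,0,0,0.6,8.54],
    [0,0,0,0,0,0.3,8.54],
    [0,0,0,0,0,0,8.54],
    [0,0,0,0,0,0,7],
    [0,0,0,0,0,0,6],
    [0,0,0,0,0,0,5],
    [0,0,0,0,0,0,5],
    [0,0,0,0,0,0,5],
    [0,0,0,0,0,0,5],
    [0,0,0,0,0,0,5],
  ],
)

```text
clock: 22.33
ee_pos: [0.4874, 0.3913, 0.0133]
orientation: [-0.0, 1.0, 0.0, 0.001]
wrist_force: [-2.1, -0.6, 5.8]
gripper_width: 0.641
grasp_force: 26.0
```

Request:
move_arm(
  rows=[
    [0,0,0,0,0,-0.5,5],
    [0,0,0,0,0,-1.5,5],
    [0,0,0,0,0,-2.5,5],
    [0,0,0,0,0,-2.5,5],
    [0,0,0,0,0,-2,5],
    [0,0,0,0.1,-1.4,0,5],
    [0,0,0,0.1,-3.2,0,5],
    [0,0,0,0.1,-3.2,0,5],
    [0,0,0,0.1,-3.2,0,5],
    [0,0,0,0.1,-3.2,0,5],
    [0,0,0,0.1,-3.2,0,5],
    [0,0,0,0.1,-3.2,0,5],
    [0,0,0,0.1,-3.2,0,5],
    [0,0,0,0.1,-3.2,0,5],
    [0,0,0,0.1,-3.2,0,5],
    [0,0,0,0.1,-3.2,0,5],
    [0,0,0,0.1,-2.8,0,5],
    [0,0,0,0,-1.8,0,5],
    [0,0,0,0,-1,0,5],
  ],
)

```text
clock: 23.92
ee_pos: [0.4749, -0.0012, 0.1023]
orientation: [0.001, 1.0, -0.0, 0.0]
wrist_force: [-0.2, 0.5, -0.7]
gripper_width: 0.643
grasp_force: 26.6
```

Request:
move_arm(
  rows=[
    [0,0,0,0,0,1,5],
    [0,0,0,0,0,2,5],
    [0,0,0,0,0,2,5],
    [0,0,0,0,0,0,5],
    [0,0,0,0,0,0,5],
    [0,0,0,0,0,0,5],
  ],
)

```text
clock: 24.42
ee_pos: [0.475, 0.0017, 0.0522]
orientation: [-0.001, 1.0, 0.0, 0.0]
wrist_force: [-0.2, -0.4, 0.5]
gripper_width: 0.647
grasp_force: 26.8
```

Request:
move_arm(
  rows=[
    [0,0,0,-0.1,-0.05,0.8,5],
    [0,0,0,0,0,0.8,5],
    [0,0,0,0,0,0.7,5],
    [0,0,0,0,0,0.4,5],
    [0,0,0,0,0,0.15,5],
    [0,0,0,0,0,0,5],
    [0,0,0,0,0,0,5],
    [0,0,0,0,0,0,6],
    [0,0,0,0,0,0,6.5],
    [0,0,0,0,0,0,8.54],
    [0,0,0,0,0,0,8.54],
    [0,0,0,0,0,0,8.54],
    [0,0,0,0,0,-0.5,8.54],
    [0,0,0,0,0,-1,8.54],
    [0,0,0,0,0,-2,8.54],
    [0,0,0,0,0,-2.5,8.54],
    [0,0,0,0,0,-3,8.54],
    [0,0,0,0,0,-3,8.54],
    [0,0,0,0,0,0,8.54],
  ],
)

```text
clock: 26.0
ee_pos: [0.4802, -0.0002, 0.1509]
orientation: [-0.0, 1.0, -0.001, 0.006]
wrist_force: [0.8, -0.9, 0.7]
gripper_width: 0.999
grasp_force: 0.0
```

Request:
move_arm(
  rows=[
    [0,0,0,0,2,0,8.54],
    [0,0,0,0,3.2,0,8.54],
    [0,0,0,0,3.2,0,8.54],
    [0,0,0,0,3.2,0,8.54],
    [0,0,0,0,3.2,0,8.54],
    [0,0,0,0,3.2,0,8.54],
    [0,0,0,0,3.2,0,8.54],
    [0,0,0,0,3.2,0,8.54],
    [0,0,0,0,3.2,0,8.54],
    [0,0,0,0,2,0,8.54],
    [0,0,0,0,1,0,8.54],
    [0,0,0,0,0,0,8.54],
    [0,0,0,0,0,0,8.54],
  ],
)

```text
clock: 27.08
ee_pos: [0.4756, 0.306, 0.1433]
orientation: [-0.001, 1.0, -0.0, -0.0]
wrist_force: [0.3, -0.9, -0.5]
gripper_width: 0.997
grasp_force: 0.0
```

Run:
```python
from bench import env
import cv2,numpy as np
s=env.sense(); print(s['ee_pos'],s['wrist_force'])
r=lambda n,a,b,c,d,f:cv2.resize(env.snapshot(n)['image'][a:b,c:d,::-1],None,fx=f,fy=f,interpolation=cv2.INTER_CUBIC)
A=r('top',195,290,280,510,3.2); B=r('side',170,260,220,450,3.2)
cv2.imwrite('pics/f.png',np.vstack([A,B]))
```

```text
[0.47555227 0.30601613 0.14334158] [ 0.29640629 -0.88116264 -0.49650385]
```

View pics/f.png

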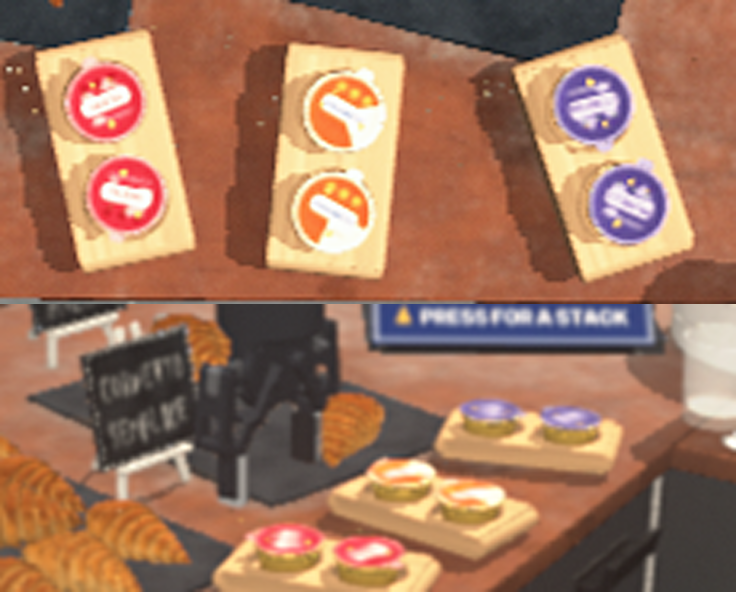

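Each board carries one kind, with its two cups upright and down in the recesses: red at (105,103) and (127,195), orange at (344,110) and (334,210), purple at (593,105) and (628,204). I'm handing the job in.

```bash
python3 -c "
from bench import env
print(env.job_done())"
```

```text
the job is handed in; nothing more can be done
None
```

The job is handed in at about 27 s on the robot's clock: in the final pictures each board carries two cups of one kind, upright and down in their recesses, the seated red and purple cups were left in place, and the arm stayed clear of the mug.

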